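Try the sprung strip-cabinet door, free its catch if it holds, and hold the door open

TASK

Tug the door of the small white strip cabinet by its upright pull, before touching the red release slide, to learn whether the hidden catch has snapped. If the door gives, simply swing it on; if it stays caught, free it by pushing the red slide on the cabinet roof along its slot towards the hinge side, and then pull the door open. The door is sprung shut, so finish with the gripper still holding it wide open and still, about 60 degrees, for a colleague to reach in; leave the gauge, the clip box and the strip carrier lying nearby where they are.

Things in the scene. Friction and masses are not known exactly. Their poses are not given: they have to be found in the camera images.
- cabinet: White sheet-steel cabinet fixed to the bench, 110 deep (x) x 180 wide (y) x 140 mm high; origin on the bench under the centre of the box. Its -x side is the front with the door (door 12 mm thick, its outer face at x = -67 mm), +y is the catch side (to the left, seen facing the front), -y the hinge side, z up. The roof is at z = 140 mm, the slot plate on it at 142 mm. Strip magazine and box inside are fixed.
- hinge (a point): Point on the upright hinge axis of the door, 150 mm above the bench, at x = -61, y = -85 mm of the cabinet; does not move.
- pull (a point): Grip point on the door's pull, 150 mm above the bench: an upright round steel rod 12 mm thick, 43 mm in front of the hinge axis's plane and 145 mm from it across (x = -104, y = +60 mm of the cabinet with the door shut). Its axis is 37 mm in front of the door's outer face. The rod runs from z = 76 to a free top end at z = 184 mm; two level arms join it to the door at z = 76 and z = 112 mm, and above z = 118 mm the rod is clear all round. Swings with the door.
- door (a joint): Door angle in rad: 0 shut, grows as the door opens (the pull swings towards the robot; counter-clockwise seen from above), stop at 1.65. A closing spring pulls it shut: about 0.8 N at the pull when shut, 2 N at 1.1 rad. If the catch has snapped, the door gives only about 0.04 rad (5 to 6 mm at the pull) and then stops hard (pull with up to 15 N); if not, it swings freely. From outside it cannot be seen which.
- door_panel: The swinging door leaf with window, pull and the strike behind it; origin on the hinge axis at bench level, axes those of the cabinet when shut.
- catch: Steel catch housing under the roof inside the cabinet, with the bolt hidden in it; origin and axes those of the cabinet. If snapped, the bolt holds the strike of the door; it stays wherever it was last pushed, so once released it does not snap again.
- release_tab (a point): Centre of the red thumb tab of the release slide on the roof: 22 (x) x 14 (y) x 18 mm high, from z = 143.5 to 161.5 mm; at rest at x = -22.5, y = +25 mm of the cabinet.
- release (a joint): Release slide in m: 0 at rest, grows as the tab goes towards the hinge side (cabinet -y), stop at 0.030. Takes about 4 to 5 N to push and stays where it is left. Frees a snapped catch from about 0.022 on, surely at 0.028; at rest it tells nothing about the catch.
- dial: Bystander: round dial gauge on its back, 91x62x17 mm, origin under its middle, loose.
- clips: Bystander: blue clip box with clear lid, 44x70x30 mm, origin under its middle, loose.
- carrier: Bystander: flat strip carrier with black tab, 38x90x9 mm, origin under its middle, loose.
Not all that is in view belongs to the job. There is more than one size of the cabinet; the job needs the larger.

How it is judged:
By the outcome, as a careful person would: the job done as asked, in the order asked, and still so for the second after the job is handed in, while the arm keeps its last pose, push and grip.
It also fails if it takes over 51 s, if anything falls off the work surface, if the arm or the gripper's body presses on something with over 40 N, if the wrist force passes 120 N, or if a joint passes its speed limit or range.

ROBOT

A 6-joint arm with a two-finger parallel gripper is mounted at the origin on the work surface; the furniture and walls round the work are solid. World frame = base frame: x ahead of the robot, y to its left, z up, the work surface at z = 0. Lengths are in mm, angles in rad, forces in N, time in s.
With the tool pointing down it reaches from about 400 to 925 mm from the base axis. Payload 12.5 kg.
Tool frame: the origin (TCP) lies on the centre line of the jaws, within the pads' length; the fingertips stand 19 mm ahead of it and the grasp point (between the pads) is the TCP; y points along the fingers, x is the direction in which the jaws open and shut, and the axes are right-handed (so a half turn about y gives the same grasp; the last joint's range is limited). The gripper opens to 95 mm and grips with 3 to 60 N. Pads are 20 mm wide; open, the fingers measure 119 mm over their backs; the gripper's body (75 mm by 180 mm) begins 59 mm behind the grasp point.
Start: joints at [1.089, 0.491, 1.559, -0, 1.092, -0.106], TCP at [229.37, 581.407, 233.661] pointing down, gripper open.
Joint ranges: [-3.1, 3.1], [-0.84, 2.19], [0.05, 2.79], [-1.13, 4.28], [0.06, 2.93], [-2.69, 2.69]. Speed limits (rad/s): [2.22, 2.22, 2.79, 3.14, 3.14, 3.14].

INTERFACE

Orientations are given as [roll, pitch, yaw] about the fixed x, y, z axes, in that order (R = Rz(yaw) Ry(pitch) Rx(roll)).
In Python, from cell import env gives the robot as it stands. The module is installed in compiled form; this text tells all that it offers.
- The arm moves only by the tool move_arm, never from a script. Its argument "rows" is a list of rows, each an object of numbers: "tx", "ty", "tz": the shift along the tool's x, y, z in cm; "rx", "ry", "rz": the turn, a rotation vector about the tool's x, y, z in rad; "grip": the opening in per cent of the stroke, from 0 (shut) to 100 (fully open). In form: [{"tx": .., "ty": .., "tz": .., "rx": .., "ry": .., "rz": .., "grip": ..}, ...]. A call has 1 to 10 rows; each row shifts and turns the commanded pose from where the row before left it, along the tool's axes as they then stand; what a row does not reach is not made up. A row lasts 1/12 s, in which the tool goes at most 41.7 mm and 7.16 degrees, less where a joint would pass 70% of its speed; a pose out of reach is approached as far as the arm can. A call is refused whole if a number of a shift passes 4.17 or a number of a turn 0.125, either way. A call with a gripper value outside its range is refused whole. The fingers move at their own pace and stop on an object; the grip force is fixed at half the most. Time passes only in rows, so rows that do not move let the fingers close. It gives the time, the measured TCP pose, the force and the opening at its end, in the units of the state.
- env.state(): the state, without advancing time (a new reading comes with each control period).
- env.read_camera(name): name is "scene" or "top" or "wrist"; returns (picture, depth): 480x640x3 uint8, blue, green, red; 480x640 float32, mm along the optical axis (not along the pixel's ray), 0 where there is no reading.
- env.calibration(name): a dict with "vertical_fov" (degrees; the focal length in pixels is half the picture's height over the tangent of half this angle, whatever the lens; pixels are square), "cx", "cy" (the principal point, pixels), "eye" and "rotation" of the camera in the world. Camera axes: x right, y up, looking along -z (the intrinsics and any distortion apply to the point x, -y, -z); pixel columns grow to the right and rows downward; lengths in mm; the calibration is good to about 2 mm. The wrist camera is an equidistant fisheye: a pixel r from the principal point sees the ray r / f radians off the axis. A picture is of the moment at which its call begins: read the wrist's pose just before it. calibration takes no time and is no camera call; for the wrist camera it gives the pose at the moment of the call.
- env.job_done(): hands the job in, once; it reports no verdict.
The state is a dict: "t": time; "joints": joint angles; "qvel": joint speeds; "tau": joint torques, N m; "eef_pos": TCP position; "tcp_rot": TCP orientation; "ft_force": force on the tool from outside, world axes, zero at the start; "moment": the same for the moment, N m; "opening": opening from 0.0 (shut) to 1.0 (fully open).
Only numpy, scipy, OpenCV 4.12 (cv2) and the standard library are available. Lean on these libraries where they do the work, as an engineer would, in place of code of your own. Each camera call takes 0.05 s, during which the arm holds its last target.

## Working session

There is one attempt and no reset: what is moved stays moved. The work goes in short steps, Python scripts to look and compute and a tool call to move; the robot and the scene stay as the last step left them, time stands still between calls to the robot, and variables do not carry over. Pictures are saved under pics/ and viewed, and the job is handed in when it is done.

Besides the shell and the picture viewer there is one more tool, called after ">>>" in YAML: its name, and indented under it one key for each argument. move_arm: Moves the arm, as the interface text tells. Its arguments: {"type":"object","properties":{"rows":{"type":"array"}},"required":["rows"]}

```bash
mkdir -p pics; python3 - <<'E'
from cell import env
import cv2,numpy as np
print(env.state())
for n in("scene","top"):
    p,d=env.read_camera(n); cv2.imwrite(f"pics/{n}0.png",p); np.save(f"pics/{n}0.npy",d)
    print(n,env.calibration(n))
E
```

```text
{'t': 0.0, 'joints': array([ 1.08943845e+00,  4.91547396e-01,  1.55944382e+00,  1.02686248e-05,
        1.09168707e+00, -1.05624896e-01]), 'qvel': array([-0.00172955,  0.00038682, -0.00019111, -0.00121021, -0.00051892,
       -0.00024943]), 'tau': array([-1.91343832e-03, -6.12640071e+01, -2.58183235e+01,  6.92352327e-02,
        4.80918330e-02, -8.76712147e-05]), 'eef_pos': array([229.23660047, 581.20918759, 233.07122836]), 'tcp_rot': array([-1.57067281e+00,  1.07862745e-03,  1.19505867e+00]), 'ft_force': array([-0.0127224 , -0.32031616,  0.07918062]), 'moment': array([-0.00106211, -0.03181632,  0.02421037]), 'opening': 1.0002840710315475}
scene {'vertical_fov': 57.85926788942257, 'cx': 313.98061922012073, 'cy': 233.71941531001826, 'eye': array([-127.40486098,  -78.63354785,  649.28387163]), 'rotation': array([ 0.9041324 , -0.00812879, -1.60926948])}
top {'vertical_fov': 48.20321404540811, 'cx': 324.7892484826058, 'cy': 241.72318728211025, 'eye': array([299.05639232, -84.19340634, 912.54381026]), 'rotation': array([ 3.12616162e-01, -1.37972128e-03, -1.65925973e+00])}
```

View pics/scene0.png

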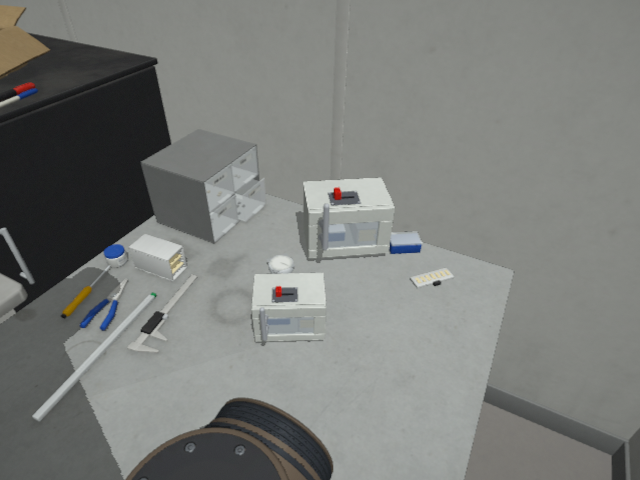

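View pics/top0.png

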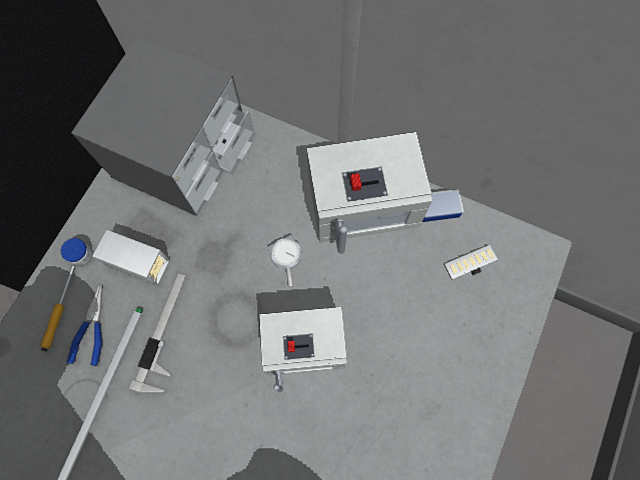

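The larger cabinet is the one farther back (top view: roof at about 310–430, 133–215; red tab at (356,181); rod top at (341,225)). The smaller one is in front of it. The dial is at (286,252), the clips at (442,206) and the carrier at (471,261).

```bash
cat > h.py <<'E'
import numpy as np, cv2
from scipy.spatial.transform import Rotation as R
def rot(rpy): return R.from_euler('xyz',rpy).as_matrix()
def bp(c,u,v,depth=None,z=None):
    f=240/np.tan(np.radians(c['vertical_fov'])/2)
    r=np.array([(u-c['cx'])/f,-(v-c['cy'])/f,-1.0]); r=rot(c['rotation'])@r
    e=np.array(c['eye'])
    s=depth if depth is not None else (z-e[2])/r[2]
    return e+s*r
E
python3 - <<'E'
from cell import env
from h import *
p=cv2.imread("pics/top0.png");d=np.load("pics/top0.npy");c=env.calibration("top")
cv2.imwrite("pics/crop1.png",cv2.resize(p[120:270,260:480],None,fx=3.6,fy=3.6,interpolation=cv2.INTER_CUBIC))
for u,v in [(330,170),(410,170),(400,200),(356,177),(341,224),(600,300),(250,330)]: print(u,v,bp(c,u,v,d[v,u]).round(1))
# points cloud at roof height
vv,uu=np.mgrid[0:480,0:640]
P=np.array([bp(c,u,v,d[v,u]) for u,v in zip(uu.ravel(),vv.ravel())]).reshape(480,640,3)
np.save("pics/P.npy",P)
m=(abs(P[...,2]-141)<6); m[:,:290]=0; m[:,450:]=0; m[250:]=0
n,l,s,_=cv2.connectedComponentsWithStats(m.astype(np.uint8)); print(s)
i=1+s[1:,4].argmax(); q=P[l==i][:,:2].astype(np.float32); print(cv2.minAreaRect(q),cv2.boxPoints(cv2.minAreaRect(q)),P[l==i][:,2].mean())
E
```

```text
330 170 [ 666.2 -126.1  139. ]
410 170 [ 655.3 -252.5  138.5]
400 200 [ 605.7 -229.9  138.9]
356 177 [ 641.1 -163.7  159.7]
341 224 [ 583.2 -136.2  113.8]
600 300 [ 538.5 -888.1 -579.3]
250 330 [446.8  28.6   2. ]
[[     0      0    640    480 298512]
 [   290      0    160     64    780]
 [   307    132    125     88   7888]
 [   338    237      8      5     20]]
((654.9857177734375, -186.1513671875), (123.4932632446289, 181.0411376953125), 4.481837272644043) [[ 586.3544   -100.732666]
 [ 600.50146  -281.2202  ]
 [ 723.61707  -271.57007 ]
 [ 709.47      -91.08252 ]] 139.592567699898
```

View pics/crop1.png

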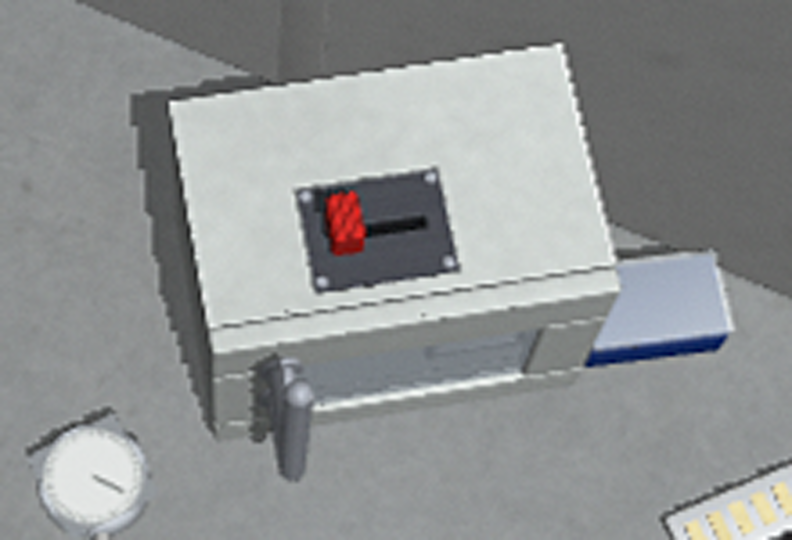

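```bash
cat >> h.py <<'E'
YAW=np.radians(4.48); C=np.array([661.0,-185.7,0])
def w(x,y,z): return C+R.from_euler('z',YAW).apply([x,y,z])
def door(x,y,z,a):  # cabinet-coords point on door rotated by a (sign: ccw seen from above per text?)
    h=np.array([-61,-85,0.]); return w(*(h+R.from_euler('z',a).apply(np.array([x,y,z])-h)))
def proj(c,p):
    f=240/np.tan(np.radians(c['vertical_fov'])/2)
    q=rot(c['rotation']).T@(p-np.array(c['eye'])); return [c['cx']-f*q[0]/q[2], c['cy']+f*q[1]/q[2]]
E
python3 - <<'E'
from cell import env
from h import *
pts=[w(-104,60,184),w(-104,60,118)]+[w(a,b,161.5) for a in(-33.5,-11.5) for b in(18,32)]+[w(a,b,140) for a in(-67,55) for b in(-90,90)]+[w(-67,-90,0),w(-67,90,0)]
for n in("scene","top"):
    p=cv2.imread(f"pics/{n}0.png");c=env.calibration(n);s=4
    P=np.array([proj(c,q) for q in pts]); o=P.min(0).astype(int)-10; e=P.max(0).astype(int)+25
    im=cv2.resize(p[o[1]:e[1],o[0]:e[0]],None,fx=s,fy=s,interpolation=cv2.INTER_CUBIC)
    for q in P: cv2.drawMarker(im,tuple(((q-o+.5)*s).astype(int).tolist()),(0,255,0),0,10,1)
    cv2.imwrite(f"pics/chk_{n}.png",im)
a=w(-104,60,150);print("pull",a,"hinge",w(-61,-85,150),"tab",w(-22.5,25,152))
for ang in(0,.04,.3,.6,.9,1.05,1.1): print(ang,door(-104,60,150,ang).round(1))
P=np.load("pics/P.npy")
for u,v in[(286,252),(290,280),(442,206),(471,261),(300,340)]:print(u,v,P[v,u].round())
E
```

```text
pull [ 552.63108925 -134.0068749   150.        ] hinge [ 606.82581931 -275.2050733   150.        ] tab [ 636.61596761 -162.53388327  152.        ]
0 [ 552.6 -134.   150. ]
0.04 [ 547.  -136.3  150. ]
0.3 [ 513.3 -156.3  150. ]
0.6 [ 482.4 -189.3  150. ]
0.9 [ 462.5 -229.9  150. ]
1.05 [ 457.4 -252.   150. ]
1.1 [ 456.4 -259.5  150. ]
286 252 [574. -42.  18.]
290 280 [525. -45.  12.]
442 206 [ 630. -322.   32.]
471 261 [ 533. -364.    5.]
300 340 [409. -58. 101.]
```

View pics/chk_top.png

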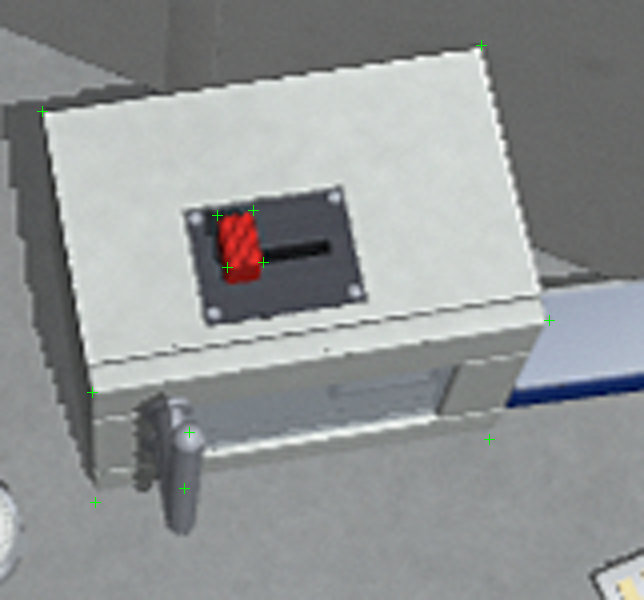

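View pics/chk_scene.png

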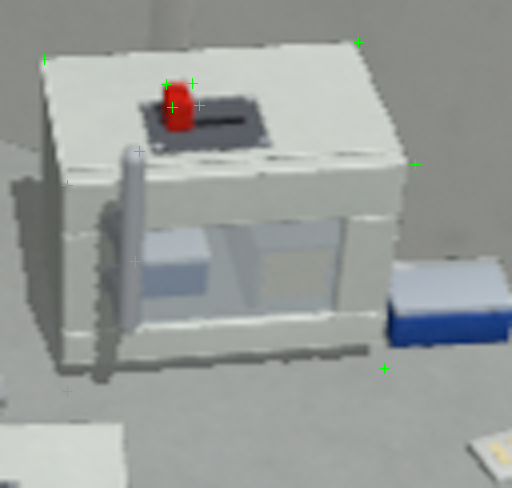

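>>> move_arm:
  rows:
    - {"tx": -1.0, "tz": -1.0, "grip": 36}
    - {"tx": -2.0, "tz": -2.0, "grip": 36}
    - {"tx": -2.5, "tz": -2.6, "grip": 36}
    - {"tx": -2.5, "tz": -2.6, "grip": 36}
    - {"tx": -2.5, "tz": -2.6, "grip": 36}
    - {"tx": -2.5, "tz": -2.6, "grip": 36}
    - {"tx": -2.5, "tz": -2.6, "grip": 36}
    - {"tx": -2.5, "tz": -2.6, "grip": 36}
    - {"tx": -2.5, "tz": -2.6, "grip": 36}
    - {"tx": -2.5, "tz": -2.6, "grip": 36}

```text
validation failed for argument at $.ro...
```

>>> move_arm:
  rows:
    - {"tx": -2.5, "tz": -2.6, "grip": 36}
    - {"tx": -2.5, "tz": -2.6, "grip": 36}
    - {"tx": -2.5, "tz": -2.6, "grip": 36}
    - {"tx": -2.5, "tz": -2.6, "grip": 36}
    - {"tx": -2.5, "tz": -2.6, "grip": 36}
    - {"tx": -2.5, "tz": -2.6, "grip": 36}
    - {"tx": -2.5, "tz": -2.6, "grip": 36}
    - {"tx": -2.5, "tz": -2.6, "grip": 36}
    - {"tx": -2.0, "tz": -2.0, "grip": 36}
    - {"tx": -1.0, "tz": -1.0, "grip": 36}

```text
validation failed for argument at $.ro...
```

>>> move_arm:
  rows:
    - {"ry": 0.112, "grip": 36}
    - {"ry": 0.112, "grip": 36}
    - {"ry": 0.112, "grip": 36}
    - {"ry": 0.112, "grip": 36}
    - {"ry": 0.112, "grip": 36}
    - {"ry": 0.112, "grip": 36}
    - {"ry": 0.112, "grip": 36}
    - {"ry": 0.112, "grip": 36}
    - {"ry": 0.112, "grip": 36}
    - {"ry": 0.109, "grip": 36}

```text
validation failed for argument at $.ro...
```

>>> move_arm:
  rows:
    - {"tx": -1.0, "ty": 0, "tz": -1.0, "rx": 0, "ry": 0, "rz": 0, "grip": 36}
    - {"tx": -2.0, "ty": 0, "tz": -2.0, "rx": 0, "ry": 0, "rz": 0, "grip": 36}
    - {"tx": -2.5, "ty": 0, "tz": -2.6, "rx": 0, "ry": 0, "rz": 0, "grip": 36}
    - {"tx": -2.5, "ty": 0, "tz": -2.6, "rx": 0, "ry": 0, "rz": 0, "grip": 36}
    - {"tx": -2.5, "ty": 0, "tz": -2.6, "rx": 0, "ry": 0, "rz": 0, "grip": 36}
    - {"tx": -2.5, "ty": 0, "tz": -2.6, "rx": 0, "ry": 0, "rz": 0, "grip": 36}
    - {"tx": -2.5, "ty": 0, "tz": -2.6, "rx": 0, "ry": 0, "rz": 0, "grip": 36}
    - {"tx": -2.5, "ty": 0, "tz": -2.6, "rx": 0, "ry": 0, "rz": 0, "grip": 36}
    - {"tx": -2.5, "ty": 0, "tz": -2.6, "rx": 0, "ry": 0, "rz": 0, "grip": 36}
    - {"tx": -2.5, "ty": 0, "tz": -2.6, "rx": 0, "ry": 0, "rz": 0, "grip": 36}

```text
t: 0.93
eef_pos: [366.6, 278.4, 233.6]
tcp_rot: [-1.571, 0.0, 1.195]
ft_force: [0.3, 0.9, 1.0]
opening: 0.381
```

>>> move_arm:
  rows:
    - {"tx": -2.5, "ty": 0, "tz": -2.6, "rx": 0, "ry": 0, "rz": 0, "grip": 36}
    - {"tx": -2.5, "ty": 0, "tz": -2.6, "rx": 0, "ry": 0, "rz": 0, "grip": 36}
    - {"tx": -2.5, "ty": 0, "tz": -2.6, "rx": 0, "ry": 0, "rz": 0, "grip": 36}
    - {"tx": -2.5, "ty": 0, "tz": -2.6, "rx": 0, "ry": 0, "rz": 0, "grip": 36}
    - {"tx": -2.5, "ty": 0, "tz": -2.6, "rx": 0, "ry": 0, "rz": 0, "grip": 36}
    - {"tx": -2.5, "ty": 0, "tz": -2.6, "rx": 0, "ry": 0, "rz": 0, "grip": 36}
    - {"tx": -2.5, "ty": 0, "tz": -2.6, "rx": 0, "ry": 0, "rz": 0, "grip": 36}
    - {"tx": -2.5, "ty": 0, "tz": -2.6, "rx": 0, "ry": 0, "rz": 0, "grip": 36}
    - {"tx": -2.5, "ty": 0, "tz": -2.6, "rx": 0, "ry": 0, "rz": 0, "grip": 36}
    - {"tx": -2.5, "ty": 0, "tz": -2.6, "rx": 0, "ry": 0, "rz": 0, "grip": 36}

```text
t: 1.77
eef_pos: [516.8, -49.7, 233.5]
tcp_rot: [-1.57, -0.0, 1.195]
ft_force: [0.7, -0.3, 0.9]
opening: 0.361
```

>>> move_arm:
  rows:
    - {"tx": -2.5, "ty": 0, "tz": -2.5, "rx": 0, "ry": 0, "rz": 0, "grip": 36}
    - {"tx": -2.2, "ty": 0, "tz": -2.2, "rx": 0, "ry": 0, "rz": 0, "grip": 36}
    - {"tx": -1.4, "ty": 0, "tz": -1.3, "rx": 0, "ry": 0, "rz": 0, "grip": 36}
    - {"tx": -0.6, "ty": 0, "tz": -0.5, "rx": 0, "ry": 0, "rz": 0, "grip": 36}
    - {"tx": 0, "ty": 0, "tz": 0, "rx": 0, "ry": 0.112, "rz": 0, "grip": 36}
    - {"tx": 0, "ty": 0, "tz": 0, "rx": 0, "ry": 0.112, "rz": 0, "grip": 36}
    - {"tx": 0, "ty": 0, "tz": 0, "rx": 0, "ry": 0.112, "rz": 0, "grip": 36}
    - {"tx": 0, "ty": 0, "tz": 0, "rx": 0, "ry": 0.112, "rz": 0, "grip": 36}
    - {"tx": 0, "ty": 0, "tz": 0, "rx": 0, "ry": 0.112, "rz": 0, "grip": 36}
    - {"tx": 0, "ty": 0, "tz": 0, "rx": 0, "ry": 0.112, "rz": 0, "grip": 36}

```text
t: 2.6
eef_pos: [551.9, -133.1, 233.5]
tcp_rot: [-1.57, 0.0, 0.518]
ft_force: [-0.3, 0.8, -0.6]
opening: 0.358
```

>>> move_arm:
  rows:
    - {"tx": 0, "ty": 0, "tz": 0, "rx": 0, "ry": 0.112, "rz": 0, "grip": 36}
    - {"tx": 0, "ty": 0, "tz": 0, "rx": 0, "ry": 0.112, "rz": 0, "grip": 36}
    - {"tx": 0, "ty": 0, "tz": 0, "rx": 0, "ry": 0.112, "rz": 0, "grip": 36}
    - {"tx": 0, "ty": 0, "tz": 0, "rx": 0, "ry": 0.109, "rz": 0, "grip": 36}
    - {"tx": 0, "ty": 0, "tz": 0, "rx": 0, "ry": 0, "rz": 0, "grip": 36}

```text
t: 3.02
eef_pos: [552.0, -133.2, 233.5]
tcp_rot: [-1.57, 0.0, 0.074]
ft_force: [0.5, 1.1, 0.4]
opening: 0.361
```

```bash
python3 - <<'E'
from cell import env
import cv2,numpy as np
s=env.state(); print(s['t'],s['eef_pos'],s['tcp_rot'],s['joints'],s['opening'],s['ft_force'])
for n in("top","wrist","scene"):
    p,d=env.read_camera(n); cv2.imwrite(f"pics/{n}1.png",p)
E
```

```text
3.0167 [ 551.95424636 -133.16924886  233.51296735] [-1.57034013e+00  4.38834250e-04  7.36482894e-02] [-3.53174757e-01  4.09988389e-01  1.70145334e+00  2.72358285e-04
  1.03073926e+00 -4.26963058e-01] 0.3610923954887233 [0.50996154 1.14909016 0.44257299]
```

View pics/wrist1.png

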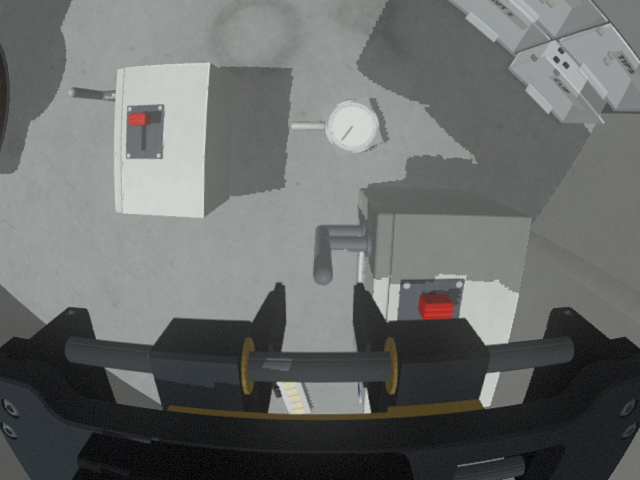

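View pics/scene1.png

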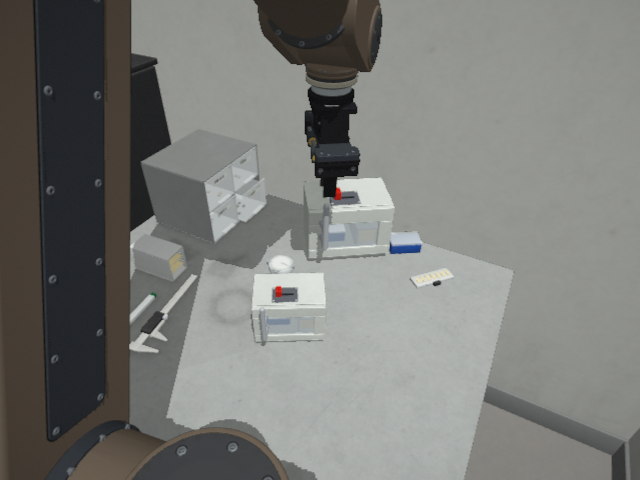

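```bash
python3 - <<'E'
from cell import env
from h import *
c=env.calibration("wrist");print(c)
f=240/np.tan(np.radians(c['vertical_fov'])/2)
def fb(u,v,z):
    a=np.array([u-c['cx'],v-c['cy']]); r=np.hypot(*a); th=r/f
    q=np.array([np.sin(th)*a[0]/r,-np.sin(th)*a[1]/r,-np.cos(th)]); q=rot(c['rotation'])@q; e=np.array(c['eye'])
    return e+(z-e[2])/q[2]*q
print(fb(323,276,184),fb(437,300,161.5))
p=cv2.imread("pics/wrist1.png"); cv2.imwrite("pics/wc1.png",cv2.resize(p[200:340,260:480],None,fx=3.6,fy=3.6,interpolation=cv2.INTER_CUBIC))
E
```

```text
{'vertical_fov': 65.70646984690485, 'cx': 319.01515019684643, 'cy': 245.2022722333015, 'eye': array([545.70960019, -50.17973377, 384.4779121 ]), 'rotation': array([-2.95815527e-01, -2.59301317e-04,  8.21386921e-02])}
[ 554.60923316 -129.48545368  184.        ] [ 635.27849628 -150.44941493  161.5       ]
```

View pics/wc1.png

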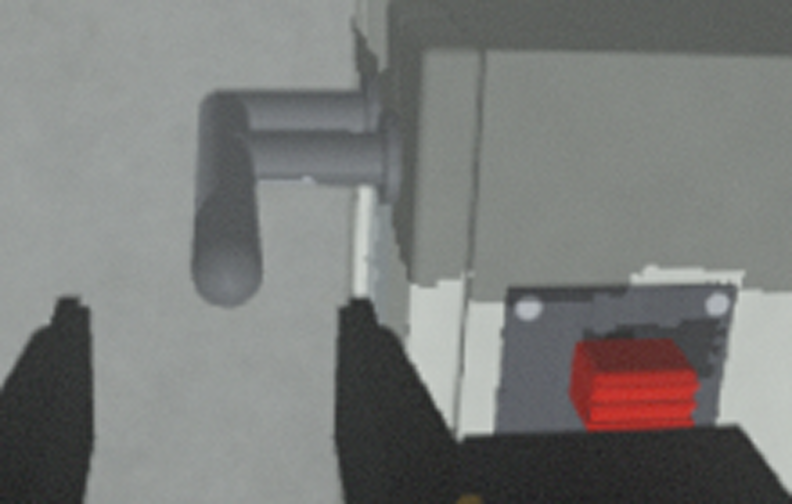

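Wrist view: the rod top at about (323,276) sits midway between the fingertips (285 and 354). It measures within 4 mm of the other camera. Descending.

>>> move_arm:
  rows:
    - {"tx": 0.1, "ty": 0.8, "tz": 0, "rx": 0, "ry": 0, "rz": 0, "grip": 36}
    - {"tx": 0, "ty": 1.2, "tz": 0, "rx": 0, "ry": 0, "rz": 0, "grip": 36}
    - {"tx": 0, "ty": 1.2, "tz": 0, "rx": 0, "ry": 0, "rz": 0, "grip": 36}
    - {"tx": 0, "ty": 1.2, "tz": 0, "rx": 0, "ry": 0, "rz": 0, "grip": 36}
    - {"tx": 0, "ty": 1.0, "tz": 0, "rx": 0, "ry": 0, "rz": 0, "grip": 36}
    - {"tx": 0, "ty": 0.8, "tz": 0, "rx": 0, "ry": 0, "rz": 0, "grip": 36}
    - {"tx": 0, "ty": 0.8, "tz": 0, "rx": 0, "ry": 0, "rz": 0, "grip": 36}
    - {"tx": 0, "ty": 0.6, "tz": 0, "rx": 0, "ry": 0, "rz": 0, "grip": 36}
    - {"tx": 0, "ty": 0.4, "tz": 0, "rx": 0, "ry": 0, "rz": 0, "grip": 36}
    - {"tx": 0, "ty": 0, "tz": 0, "rx": 0, "ry": 0, "rz": 0, "grip": 36}

```text
t: 4.0
eef_pos: [553.1, -133.9, 152.9]
tcp_rot: [-1.57, 0.001, 0.078]
ft_force: [-0.6, -0.0, 0.4]
opening: 0.355
```

```bash
python3 - <<'E'
from cell import env
import cv2,numpy as np
s=env.state(); print(s['t'],s['eef_pos'],s['opening'],s['ft_force'])
p,d=env.read_camera("wrist"); cv2.imwrite(f"pics/wrist2.png",p)
E
```

```text
4.0 [ 553.13283396 -133.92657023  152.89045098] 0.35483966699840347 [-0.56596708 -0.00780947  0.42754587]
```

View pics/wrist2.png

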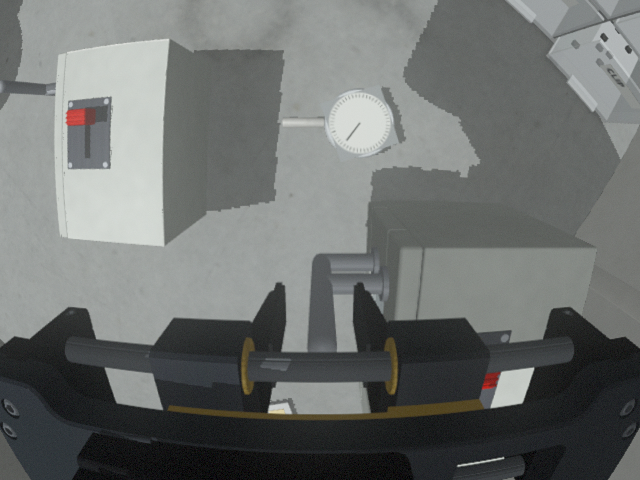

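The rod (320,330) stands between the fingers, with no contact force. Closing.

>>> move_arm:
  rows:
    - {"tx": 0, "ty": 0, "tz": 0, "rx": 0, "ry": 0, "rz": 0, "grip": 0}
    - {"tx": 0, "ty": 0, "tz": 0, "rx": 0, "ry": 0, "rz": 0, "grip": 0}
    - {"tx": 0, "ty": 0, "tz": 0, "rx": 0, "ry": 0, "rz": 0, "grip": 0}
    - {"tx": 0, "ty": 0, "tz": 0, "rx": 0, "ry": 0, "rz": 0, "grip": 0}
    - {"tx": 0, "ty": 0, "tz": 0, "rx": 0, "ry": 0, "rz": 0, "grip": 0}
    - {"tx": 0, "ty": 0, "tz": 0, "rx": 0, "ry": 0, "rz": 0, "grip": 0}

```text
t: 4.55
eef_pos: [553.5, -134.0, 153.9]
tcp_rot: [-1.571, -0.001, 0.078]
ft_force: [1.0, 1.0, 1.4]
opening: 0.121
```

>>> move_arm:
  rows:
    - {"tx": -0.14, "ty": 0, "tz": -0.04, "rx": 0, "ry": 0, "rz": 0, "grip": 0}
    - {"tx": -0.14, "ty": 0, "tz": -0.04, "rx": 0, "ry": 0, "rz": 0, "grip": 0}
    - {"tx": -0.14, "ty": 0, "tz": -0.04, "rx": 0, "ry": -0.02, "rz": 0, "grip": 0}
    - {"tx": -0.14, "ty": 0, "tz": -0.04, "rx": 0, "ry": -0.02, "rz": 0, "grip": 0}
    - {"tx": 0, "ty": 0, "tz": 0, "rx": 0, "ry": 0, "rz": 0, "grip": 0}

```text
t: 4.97
eef_pos: [547.8, -136.3, 153.9]
tcp_rot: [-1.571, -0.001, 0.12]
ft_force: [1.2, -1.7, 5.1]
opening: 0.12
```

>>> move_arm:
  rows:
    - {"tx": -0.1, "ty": 0, "tz": -0.03, "rx": 0, "ry": 0, "rz": 0, "grip": 0}
    - {"tx": -0.1, "ty": 0, "tz": -0.03, "rx": 0, "ry": 0, "rz": 0, "grip": 0}
    - {"tx": 0, "ty": 0, "tz": 0, "rx": 0, "ry": 0, "rz": 0, "grip": 0}

```text
t: 5.22
eef_pos: [546.1, -137.1, 153.9]
tcp_rot: [-1.571, -0.001, 0.118]
ft_force: [1.9, -1.3, 4.8]
opening: 0.119
```

>>> move_arm:
  rows:
    - {"tx": -0.1, "ty": 0, "tz": -0.03, "rx": 0, "ry": 0, "rz": 0, "grip": 0}
    - {"tx": -0.1, "ty": 0, "tz": -0.03, "rx": 0, "ry": 0, "rz": 0, "grip": 0}
    - {"tx": 0, "ty": 0, "tz": 0, "rx": 0, "ry": 0, "rz": 0, "grip": 0}

```text
t: 5.47
eef_pos: [544.3, -137.9, 153.9]
tcp_rot: [-1.571, -0.001, 0.118]
ft_force: [2.6, -1.1, 5.1]
opening: 0.122
```

```bash
python3 - <<'E'
from cell import env
import cv2,numpy as np
s=env.state(); print(s['t'],s['eef_pos'],s['opening'],s['ft_force'])
p,d=env.read_camera("wrist"); cv2.imwrite(f"pics/wrist3.png",p)
E
```

```text
5.4667 [ 544.30263247 -137.91909352  153.87289902] 0.12204781520587474 [ 2.58699546 -1.14953981  5.0817187 ]
```

View pics/wrist3.png

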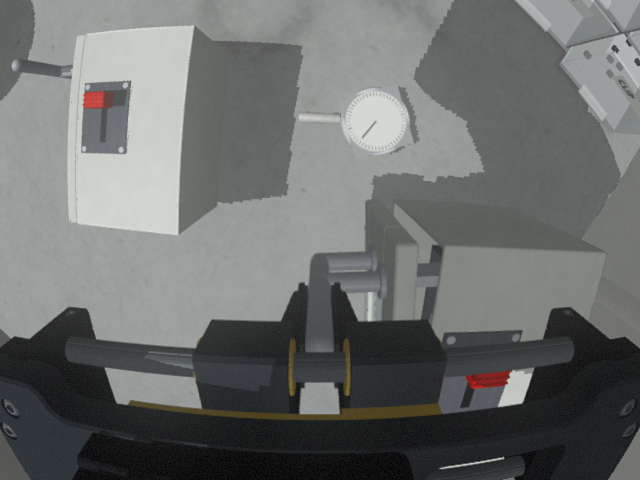

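The door has given about 10 mm with only ~2.6 N, already past the caught-door play of 5–6 mm, and a gap shows at (425,270). I'll pull a little further to be sure.

>>> move_arm:
  rows:
    - {"tx": -0.15, "ty": 0, "tz": -0.05, "rx": 0, "ry": 0, "rz": 0, "grip": 0}
    - {"tx": -0.15, "ty": 0, "tz": -0.05, "rx": 0, "ry": -0.01, "rz": 0, "grip": 0}
    - {"tx": -0.15, "ty": 0, "tz": -0.05, "rx": 0, "ry": -0.01, "rz": 0, "grip": 0}
    - {"tx": -0.15, "ty": 0, "tz": -0.05, "rx": 0, "ry": -0.01, "rz": 0, "grip": 0}
    - {"tx": 0, "ty": 0, "tz": 0, "rx": 0, "ry": 0, "rz": 0, "grip": 0}

```text
t: 5.93
eef_pos: [538.5, -140.7, 153.9]
tcp_rot: [-1.571, -0.001, 0.149]
ft_force: [3.7, -1.2, 5.4]
opening: 0.12
```

It swings freely (measured radius 150.9 mm against 151.2 mm, angle 0.11 rad, ~4 N), so the catch has not snapped. Swinging on along the arc, 0.05 rad per row.

>>> move_arm:
  rows:
    - {"tx": -0.35, "ty": 0, "tz": -0.13, "rx": 0, "ry": -0.025, "rz": 0, "grip": 0}
    - {"tx": -0.71, "ty": 0, "tz": -0.26, "rx": 0, "ry": -0.05, "rz": 0, "grip": 0}
    - {"tx": -0.71, "ty": 0, "tz": -0.26, "rx": 0, "ry": -0.05, "rz": 0, "grip": 0}
    - {"tx": -0.71, "ty": 0, "tz": -0.26, "rx": 0, "ry": -0.05, "rz": 0, "grip": 0}
    - {"tx": -0.71, "ty": 0, "tz": -0.26, "rx": 0, "ry": -0.05, "rz": 0, "grip": 0}
    - {"tx": -0.71, "ty": 0, "tz": -0.26, "rx": 0, "ry": -0.05, "rz": 0, "grip": 0}
    - {"tx": -0.71, "ty": 0, "tz": -0.26, "rx": 0, "ry": -0.05, "rz": 0, "grip": 0}
    - {"tx": -0.35, "ty": 0, "tz": -0.13, "rx": 0, "ry": -0.025, "rz": 0, "grip": 0}

```text
t: 6.6
eef_pos: [496.8, -173.0, 153.9]
tcp_rot: [-1.572, -0.001, 0.501]
ft_force: [5.9, -0.9, 3.4]
opening: 0.12
```

```bash
cat > ang.py <<'E'
from cell import env
from h import *
s=env.state(); p=s['eef_pos']; v=w(-61,-85,0)[:2]-p[:2]
print(s['t'],p.round(1),s['tcp_rot'].round(3),s['ft_force'].round(1),s['opening'],"r",np.hypot(*v),"ang",np.arctan2(v[0],-v[1])-.361)
E
python3 ang.py
```

```text
6.6 [ 496.8 -173.   153.9] [-1.572e+00 -1.000e-03  5.010e-01] [ 5.9 -0.9  3.4] 0.12010220705255528 r 150.17472981220334 ang 0.46165708391139093
```

>>> move_arm:
  rows:
    - {"tx": -0.35, "ty": 0, "tz": -0.13, "rx": 0, "ry": -0.025, "rz": 0, "grip": 0}
    - {"tx": -0.71, "ty": 0, "tz": -0.26, "rx": 0, "ry": -0.05, "rz": 0, "grip": 0}
    - {"tx": -0.71, "ty": 0, "tz": -0.26, "rx": 0, "ry": -0.05, "rz": 0, "grip": 0}
    - {"tx": -0.71, "ty": 0, "tz": -0.26, "rx": 0, "ry": -0.05, "rz": 0, "grip": 0}
    - {"tx": -0.71, "ty": 0, "tz": -0.26, "rx": 0, "ry": -0.05, "rz": 0, "grip": 0}
    - {"tx": -0.71, "ty": 0, "tz": -0.26, "rx": 0, "ry": -0.05, "rz": 0, "grip": 0}
    - {"tx": -0.71, "ty": 0, "tz": -0.26, "rx": 0, "ry": -0.05, "rz": 0, "grip": 0}
    - {"tx": -0.35, "ty": 0, "tz": -0.13, "rx": 0, "ry": -0.025, "rz": 0, "grip": 0}

```text
t: 7.27
eef_pos: [468.9, -217.5, 153.9]
tcp_rot: [-1.573, -0.001, 0.85]
ft_force: [7.5, -0.2, 3.0]
opening: 0.118
```

```bash
python3 ang.py
```

```text
7.2667 [ 468.9 -217.5  153.9] [-1.573e+00 -1.000e-03  8.500e-01] [ 7.5 -0.2  3. ] 0.11800207737542738 r 149.4858432583683 ang 0.8132007208243086
```

>>> move_arm:
  rows:
    - {"tx": -0.35, "ty": 0, "tz": -0.14, "rx": 0, "ry": -0.025, "rz": 0, "grip": 0}
    - {"tx": -0.7, "ty": 0, "tz": -0.28, "rx": 0, "ry": -0.05, "rz": 0, "grip": 0}
    - {"tx": -0.7, "ty": 0, "tz": -0.28, "rx": 0, "ry": -0.05, "rz": 0, "grip": 0}
    - {"tx": -0.7, "ty": 0, "tz": -0.28, "rx": 0, "ry": -0.05, "rz": 0, "grip": 0}
    - {"tx": -0.7, "ty": 0, "tz": -0.28, "rx": 0, "ry": -0.05, "rz": 0, "grip": 0}
    - {"tx": -0.35, "ty": 0, "tz": -0.14, "rx": 0, "ry": -0.025, "rz": 0, "grip": 0}
    - {"tx": 0, "ty": 0, "tz": 0, "rx": 0, "ry": 0, "rz": 0, "grip": 0}
    - {"tx": 0, "ty": 0, "tz": 0, "rx": 0, "ry": 0, "rz": 0, "grip": 0}
    - {"tx": 0, "ty": 0, "tz": 0, "rx": 0, "ry": 0, "rz": 0, "grip": 0}
    - {"tx": 0, "ty": 0, "tz": 0, "rx": 0, "ry": 0, "rz": 0, "grip": 0}

```text
t: 8.1
eef_pos: [459.5, -252.9, 153.9]
tcp_rot: [-1.571, -0.001, 1.098]
ft_force: [4.2, 0.8, 6.4]
opening: 0.121
```

```bash
python3 ang.py; python3 - <<'E'
from cell import env
import cv2,numpy as np
for n in("top","scene","wrist"):
    p,d=env.read_camera(n); cv2.imwrite(f"pics/{n}4.png",p)
E
python3 ang.py
```

```text
8.1 [ 459.5 -252.9  153.9] [-1.571e+00 -1.000e-03  1.098e+00] [4.2 0.8 6.4] 0.12080412990764074 r 148.95059296329129 ang 1.0597991867250138
8.25 [ 459.6 -252.9  153.9] [-1.571e+00 -1.000e-03  1.098e+00] [3.9 1.7 6.6] 0.12487992366043497 r 148.9343144086424 ang 1.0594045953470301
```

View pics/top4.png

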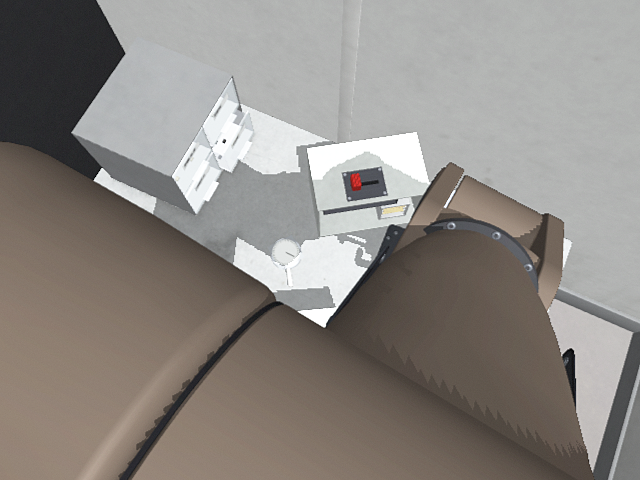

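View pics/scene4.png

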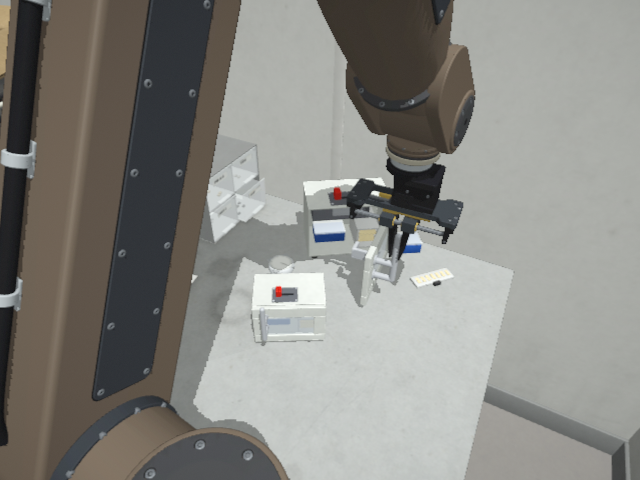

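View pics/wrist4.png

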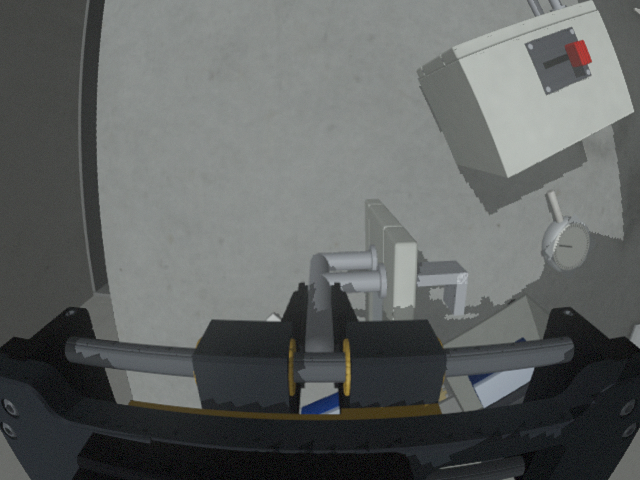

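The door stands open at about 60° with the rod still in the jaws. The red tab is unmoved (356,181), the dial is at (286,250), and the clips and carrier are where they were. Settling briefly, then handing in.

>>> move_arm:
  rows:
    - {"tx": 0, "ty": 0, "tz": 0, "rx": 0, "ry": 0, "rz": 0, "grip": 0}
    - {"tx": 0, "ty": 0, "tz": 0, "rx": 0, "ry": 0, "rz": 0, "grip": 0}
    - {"tx": 0, "ty": 0, "tz": 0, "rx": 0, "ry": 0, "rz": 0, "grip": 0}
    - {"tx": 0, "ty": 0, "tz": 0, "rx": 0, "ry": 0, "rz": 0, "grip": 0}
    - {"tx": 0, "ty": 0, "tz": 0, "rx": 0, "ry": 0, "rz": 0, "grip": 0}
    - {"tx": 0, "ty": 0, "tz": 0, "rx": 0, "ry": 0, "rz": 0, "grip": 0}

```text
t: 8.75
eef_pos: [459.6, -252.9, 153.9]
tcp_rot: [-1.571, -0.001, 1.098]
ft_force: [3.8, 1.7, 6.1]
opening: 0.124
```

```bash
python3 ang.py; python3 -c "
from cell import env
print(env.state()['qvel'].round(4)); print(env.job_done())"
```

```text
8.75 [ 459.6 -252.9  153.9] [-1.571e+00 -1.000e-03  1.098e+00] [3.8 1.7 6.1] 0.12389421467371706 r 148.95663855490005 ang 1.059299486609449
[ 0.0012 -0.0018  0.0011 -0.001   0.0001  0.0016]
the job is handed in; nothing more can be done
None
```

The door of the larger cabinet is open and held at about 1.06 rad (61°), and the job is handed in. I gripped the pull and tugged it first. The door gave 16 mm at about 4 N, well past the 5–6 mm of a caught door, so the catch had not snapped. I left the red slide alone and swung the door on along its arc.

**Last checks:**
- **Hold:** the pull was still gripped (opening 0.124, about 12 mm, which matches the rod). The arm was still, with a steady wrist force of about 7 N at t = 8.75 s.
- **Surroundings:** in the last pictures the slide, gauge, clip box and strip carrier looked unmoved by eye. I did not re-measure them.

**Disagreements:** the pull's distance from my estimated hinge point drifted from 150.9 to 149.0 mm during the swing, so the hinge estimate is about 2 mm off and the angle about 0.01–0.02 rad uncertain. The wrist camera also put the pull up to 4 mm from where the top camera did.

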